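# Park the blue container in its rest by rolling it

## Task

The blue lidded container lies loose on its side on the counter. Lay your fingertips on its top and roll it, gently and always under control, along the counter and over the nearer steel strip, until it settles between the two strips of the yellow parking rest. Press lightly so that you do not dent it, keep the fingers on its upper part, do not lift it, and leave it lying there at rest, untouched, with the cup and the things on the turntable undisturbed.

Things in the scene. Friction and masses are not known exactly. Their poses are not given: they have to be found in the camera images.
- container: Blue plastic cylinder with a closed lid of the same diameter, lying on its side: 96 mm diameter, 150 mm long, 0.42 to 0.78 kg, rolls almost without resistance. Origin in its middle on the axis, 48 mm above the counter at the start, 48 to 51 mm when seated; x along the axis, lid at +x; y and z turn as it rolls. Never faster than 0.25 m/s.
- container_wall (a point): The same point as the container's origin. The container's thin wall dents above 25 N of fingertip force, knocks included, so touch down slowly and feel for its top: the measured height is not exact enough. Fingertips that touch it must stay well above its middle, at least 70 mm above the counter.
- rest: Parking rest fixed to the counter: two parallel half-round steel strips, 230 mm long, a yellow field between them. They stand 4 to 7 mm proud of the counter, differently each time. Origin in the middle of the field at counter height; x along the strips, y across, z up. Crests at y = +19.5 and -19.5 mm. The seated container lies on both strips, its axis along them and above the origin.
- rest_middle (a point): Middle of the yellow field, 1 mm above the counter. The container starts 120 to 165 mm from here across the strips, on either side, its axis within 0.06 rad of the strips. Rolling up, it meets the nearer strip when its axis is 39 to 46 mm from here, rises 4 to 7 mm, then drops 4 mm into place; let go on the slope it rolls back, and too fast it rolls out over the other strip.
- cup: White ceramic cup standing upright on the counter on the other side of the rest, 74 mm across the rim, 75 mm high; origin at the centre of its underside. Leave it alone.
- turntable: Round plastic turntable on the counter beyond the rest, 286 mm across; its plate, at 22 mm height, can spin. Origin at its centre at counter height. Carries the bowl, churner and whistle.
- bowl: Steel bowl on the turntable, 132 mm across, 45 mm high, with a grey gasket ring in it; origin at the centre of its underside. Leave it alone.
- churner: Wooden churner lying on the turntable, 200 mm long, 40 mm thick head; origin under its shaft, shaft along its x. Leave it alone.
- whistle: Steel cooker whistle standing on the turntable, 32 mm across, 44 mm high; origin at the centre of its underside. Leave it alone.
Not all that is in view belongs to the job. There is more than one size of the container; the one meant has the size given above.

How it is judged:
By the outcome, as a careful person would: the job done as asked, in the order asked, and still so for the second after the job is handed in, with the robot touching nothing.
It also fails if it takes over 69 s, if anything falls off the work surface, if the arm or the gripper's body presses on something with over 40 N, if the wrist force passes 120 N, or if a joint passes its speed limit or range.

## Robot

A 6-joint arm with a two-finger parallel gripper is mounted at the origin on the work surface. World frame = base frame: x ahead of the robot, y to its left, z up, the work surface at z = 0. Lengths are in m, angles in rad, forces in N, time in s.
With the tool pointing down it reaches from about 0.35 to 0.775 m from the base axis. Payload 5.5 kg.
Tool frame: the origin (TCP) lies on the mounting face of the last link; the fingertips stand 173 mm ahead of it and the grasp point (between the pads) lies 155 mm ahead of it; z points along the fingers, y is the direction in which the jaws open and shut (so a half turn about z gives the same grasp; the last joint's range is limited). The gripper opens to 85 mm and grips with 20 to 120 N. Pads are 22 mm wide; open, the fingers measure 114 mm over their backs; the gripper's body (76 mm by 85 mm) begins 54 mm behind the grasp point. The pads swing forward as they close: fully open they stand 13 mm farther back than shut.
Start: joints at [0.986, 0.313, 0.046, 1.304, 0, 1.431], TCP at [0.247, 0.519, 0.405] pointing down, gripper open.
Joint ranges: [-2.76, 2.76], [-0.86, 1.69], [-1.03, 1.26], [-2.2, 2.34], [-1.47, 1.5], [-3.14, 3.14]. Speed limits (rad/s): [2.57, 2.57, 3.14, 3.14, 3.14, 3.14].

## Interface

Orientations are given as a unit quaternion [w, x, y, z].
In Python, from workcell import get_state, eyes, env gives the robot as it stands. The module is installed in compiled form; this text tells all that it offers.
- The arm moves only by the tool carry_out, never from a script. Its argument "motion" is a list of rows, each an object of numbers: "jaw": the opening, from -1 (shut) to 1 (fully open); "tx", "ty", "tz": the shift along the tool's x, y, z in cm; "wx", "wy", "wz": the turn, a rotation vector about the tool's x, y, z in degrees. In form: [{"jaw": .., "tx": .., "ty": .., "tz": .., "wx": .., "wy": .., "wz": ..}, ...]. A call has 1 to 20 rows; each row shifts and turns the commanded pose from where the row before left it, along the tool's axes as they then stand; what a row does not reach is not made up. A row lasts 1/8 s, in which the tool goes at most 62.5 mm and 10.7 degrees, less where a joint would pass 70% of its speed; a pose out of reach is approached as far as the arm can. A call with a gripper value outside its range is refused whole. The fingers move at their own pace and stop on an object; "force" is the grip in N (left out, the last holds). Time passes only in rows, so rows that do not move let the fingers close. It gives the time, the measured TCP pose, the force and the opening at its end, in the units of the state.
- get_state(): the state, without advancing time (a new reading comes with each control period).
- eyes.read_camera(name): name is "scene" or "top"; returns the picture (384x512x3 uint8, blue, green, red); there is no depth.
- eyes.calibration(name): a dict with "K" (3x3 intrinsics, pixels), "k1" (the pictures are not rectified: a ray, as slopes to the right and down, at radius r is drawn at 1 + k1 r^2 times it, then the intrinsics apply), "camera_from_world" (4x4, takes a point from world to camera coordinates). Camera axes: x right, y up, looking along -z (the intrinsics and any distortion apply to the point x, -y, -z); pixel columns grow to the right and rows downward; lengths in m; the calibration is good to about 2 mm. A picture is of the moment at which its call begins. calibration takes no time and is no camera call.
- env.hand_in(): hands the job in, once; it reports no verdict.
The state is a dict: "clock": time; "joint_pos": joint angles; "qvel": joint speeds; "tau": joint torques, N m; "tcp_pos": TCP position; "orientation": TCP orientation; "wrist_force": force on the tool from outside, world axes, zero at the start; "ft_torque": the same for the moment, N m; "finger_gap": finger opening in m.
Only numpy, scipy, OpenCV 4.12 (cv2) and the standard library are available. Lean on these libraries where they do the work, as an engineer would, in place of code of your own. Each camera call takes 0.05 s, during which the arm holds its last target.

## Working session

There is one attempt and no reset: what is moved stays moved. The work goes in short steps, Python scripts to look and compute and a tool call to move; the robot and the scene stay as the last step left them, time stands still between calls to the robot, and variables do not carry over. Pictures are saved under pics/ and viewed, and the job is handed in when it is done.

Besides the shell and the picture viewer there is one more tool, called after "Call:" as a command line: name --argument value ..., lists and objects as JSON in quotes. carry_out: Moves the arm, as the interface text tells. Its arguments: {"type":"object","properties":{"motion":{"type":"array"},"force":{"type":"number"}},"required":["motion"]}

```bash
mkdir -p pics; ls; python3 - <<'E'
from workcell import get_state, eyes
import cv2
for n in("scene","top"):
    cv2.imwrite(f"pics/{n}0.png",eyes.read_camera(n))
    c=eyes.calibration(n); print(n,c)
print(get_state())
E
```

```text
pics
scene {'K': array([[468.68230893,   0.        , 254.05411592],
       [  0.        , 468.68230893, 193.66443883],
       [  0.        ,   0.        ,   1.        ]]), 'k1': -0.1555339790606896, 'camera_from_world': array([[ 0.30041294,  0.95361585,  0.01920592, -0.11646778],
       [-0.68198428,  0.20067771,  0.70329645,  0.32203983],
       [ 0.66682044, -0.22437749,  0.71063721, -1.45619221],
       [ 0.        ,  0.        ,  0.        ,  1.        ]])}
top {'K': array([[457.12033204,   0.        , 258.94740416],
       [  0.        , 457.12033204, 195.5297373 ],
       [  0.        ,   0.        ,   1.        ]]), 'k1': -0.1238346837237481, 'camera_from_world': array([[ 0.06956936, -0.9975666 , -0.00458028, -0.05312234],
       [ 0.97406057,  0.06693758,  0.21616052, -0.5096647 ],
       [-0.21532792, -0.01949962,  0.9763471 , -1.22342001],
       [ 0.        ,  0.        ,  0.        ,  1.        ]])}
{'clock': 0.1, 'joint_pos': array([ 9.86401395e-01,  3.13992635e-01,  4.51064490e-02,  1.30357540e+00,
       -6.59722230e-06,  1.43114877e+00]), 'qvel': array([-0.00119073, -0.00120883,  0.00146859, -0.0005453 ,  0.00019936,
        0.00118396]), 'tau': array([ 1.66418453e-03, -4.81726313e+01,  2.99243081e+01,  1.27702503e-02,
       -1.64863877e-04, -1.45848611e-05]), 'tcp_pos': array([0.2473317 , 0.51891947, 0.40386514]), 'orientation': array([-2.91803411e-04,  2.20545403e-01,  9.75376354e-01, -7.79828661e-04]), 'wrist_force': array([-0.43421684, -0.65012424,  0.61387403]), 'ft_torque': array([ 0.00498019,  0.06393702, -0.03431043]), 'finger_gap': 0.08535752141627737}
```

View pics/scene0.png

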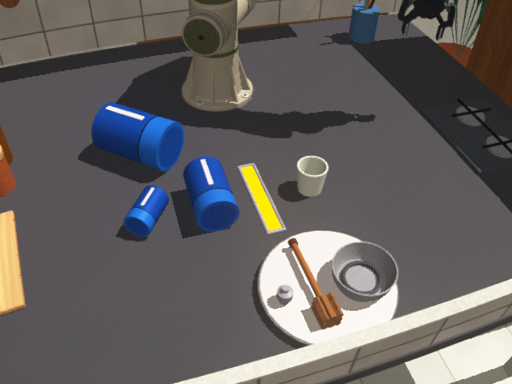

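View pics/top0.png

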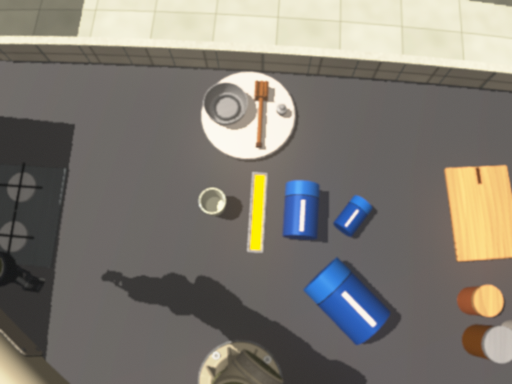

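The scene view shows three blue containers; the middle-sized one (scene 211,193; top 301,209) lies next to the yellow field (scene 261,198; top 257,212). The cup is at top 212,201 and the turntable at top 248,115. Next I'll measure them.

```bash
cat > h.py <<'E'
import numpy as np,cv2
from workcell import get_state, eyes
def ray(n,px):
    c=eyes.calibration(n);K=c["K"];T=c["camera_from_world"]
    d=np.array([c["k1"],0,0,0,0.])
    u=cv2.undistortPoints(np.array(px,float).reshape(-1,1,2),K,d).reshape(-1,2)
    D=np.c_[u[:,0],-u[:,1],-np.ones(len(u))]@T[:3,:3]
    o=-T[:3,:3].T@T[:3,3]
    return o,D
def plane(n,px,z):
    o,D=ray(n,px); return o+D*((z-o[2])/D[:,2])[:,None]
def proj(n,P):
    c=eyes.calibration(n);T=c["camera_from_world"]
    p=np.atleast_2d(P)@T[:3,:3].T+T[:3,3]
    q=p*[1,-1,-1]
    return cv2.projectPoints(q,np.zeros(3),np.zeros(3),c["K"],np.array([c["k1"],0,0,0,0.]))[0].reshape(-1,2)
def mask(im,kind):
    h=cv2.cvtColor(im,cv2.COLOR_BGR2HSV)
    lo,hi=((20,120,120),(38,255,255)) if kind=='y' else ((95,120,50),(130,255,255))
    return cv2.inRange(h,lo,hi)
def blob(im,kind,near):
    m=mask(im,kind); m=cv2.morphologyEx(m,cv2.MORPH_CLOSE,np.ones((9,9)))
    cs,_=cv2.findContours(m,cv2.RETR_EXTERNAL,cv2.CHAIN_APPROX_NONE)
    cs=[c for c in cs if cv2.contourArea(c)>60]
    return min(cs,key=lambda c:np.hypot(*(c.reshape(-1,2).mean(0)-near)))
E
python3 - <<'E'
from h import *
ims={n:cv2.imread(f"pics/{n}0.png") for n in("scene","top")}
for n,ny,ns in(("top",(257,212),[(301,209),(353,215),(345,300)]),("scene",(261,198),[(211,193)])):
    im=ims[n]
    c=blob(im,'y',ny).reshape(-1,2).astype(float)
    P=plane(n,c,0.001)[:,:2]
    r=cv2.minAreaRect(P.astype(np.float32)); print(n,"rest",r, cv2.boxPoints(r).tolist())
    for s in ns:
        c=blob(im,'b',s).reshape(-1,2).astype(float)
        P=plane(n,c,0.048)[:,:2]
        r=cv2.minAreaRect(P.astype(np.float32)); print(n,"blue",r)
# cup rim and others
print(plane("top",[(212,201)],0.075),plane("top",[(248,115)],0.022))
E
```

```text
top rest ((0.4768425226211548, -0.014720598235726357), (0.2201945036649704, 0.03145487979054451), 0.5791918635368347) [[0.3665919005870819, -0.00010689382907003164], [0.3669098913669586, -0.03156016767024994], [0.5870931148529053, -0.029334302991628647], [0.5867751836776733, 0.002118971198797226]]
top blue ((0.48506274819374084, -0.13741101324558258), (0.0923108235001564, 0.1647258996963501), 89.6684341430664)
top blue ((0.47656896710395813, -0.2841372489929199), (0.0626261830329895, 0.11404509842395782), 55.87416458129883)
top blue ((0.23649142682552338, -0.27740997076034546), (0.21833062171936035, 0.12804719805717468), 47.50990676879883)
scene rest ((0.47559142112731934, -0.013128383085131645), (0.22279979288578033, 0.031390514224767685), 0.575911283493042) [[0.3640393912792206, 0.0014463579282164574], [0.3643549382686615, -0.029942568391561508], [0.5871434211730957, -0.027703125029802322], [0.5868278741836548, 0.0036858022212982178]]
scene blue ((0.47024375200271606, -0.13527098298072815), (0.09847081452608109, 0.24501697719097137), 89.61003875732422)
[[0.48360089 0.10965842 0.075     ]] [[0.76433723 0.03290283 0.022     ]]
```

```bash
cat >> h.py <<'E'
def axis(n,im,near,R=0.048,zc=0.048):
    """axis line from bisector of the two tangent planes through long silhouette edges"""
    c=blob(im,'b',near).reshape(-1,2).astype(float)
    P=plane(n,c,zc)[:,:2]
    (cx,cy),_,_=cv2.minAreaRect(P.astype(np.float32))
    o,D=ray(n,c); D/=np.linalg.norm(D,axis=1)[:,None]
    mid=abs(P[:,0]-cx)<0.045
    ns=[]
    for s in(1,-1):
        k=mid&(s*(P[:,1]-cy)>0.03)
        d=D[k]
        for _ in range(3):
            nrm=np.linalg.svd(d)[2][-1]; nrm*=np.sign(nrm[1])
            e=d@nrm; d=d[abs(e)<2.5*e.std()+1e-9]
        ns.append(nrm)
    b=ns[0]+ns[1]; half=np.arccos(ns[0]@ns[1])/2
    # b.(p-o)=0 at z=zc
    y=lambda x:o[1]-(b[0]*(x-o[0])+b[2]*(zc-o[2]))/b[1]
    return y(cx),-b[0]/b[1],half,(cx,P[:,0].min(),P[:,0].max()),o
E
python3 - <<'E'
from h import *
for n,s in(("top",(301,209)),("scene",(211,193))):
    im=cv2.imread(f"pics/{n}0.png")
    print(n,axis(n,im,s), "R check dist")
im=cv2.imread("pics/top0.png");P=proj("top",[.482,-.137,.048]);print(P)
cv2.imwrite("pics/crop0.png",cv2.resize(im[150:280,190:340],None,fx=4,fy=4,interpolation=cv2.INTER_NEAREST))
cv2.imwrite("pics/crop0s.png",cv2.resize(cv2.imread("pics/scene0.png")[140:250,170:310],None,fx=5,fy=5,interpolation=cv2.INTER_CUBIC))
E
```

```text
top (np.float64(-0.1372494419601733), np.float64(-0.010422084035486095), np.float64(0.03551702500550557), (0.48506274819374084, np.float64(0.4026084163776676), np.float64(0.567416379774153)), array([ 0.23670349, -0.04273357,  1.30440865])) R check dist
scene (np.float64(-0.13597811184666175), np.float64(-0.0032052783724639392), np.float64(0.06522886438486582), (0.47024375200271606, np.float64(0.3478079322989931), np.float64(0.5926976965291705)), array([ 1.22563327, -0.28029745,  0.81057177])) R check dist
[[300.70786013 209.45345082]]
```

View pics/crop0.png

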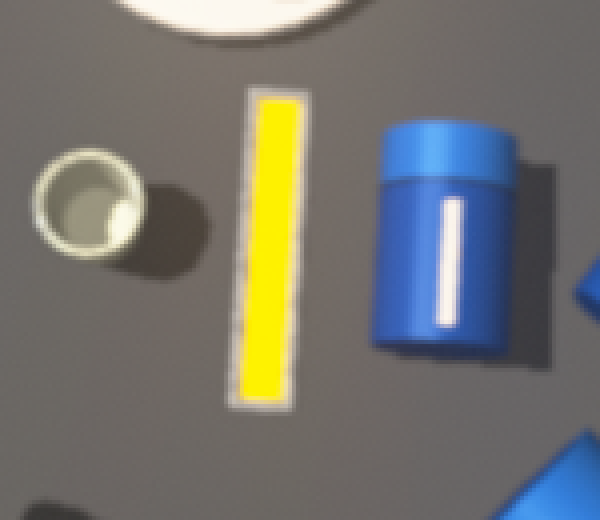

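View pics/crop0s.png

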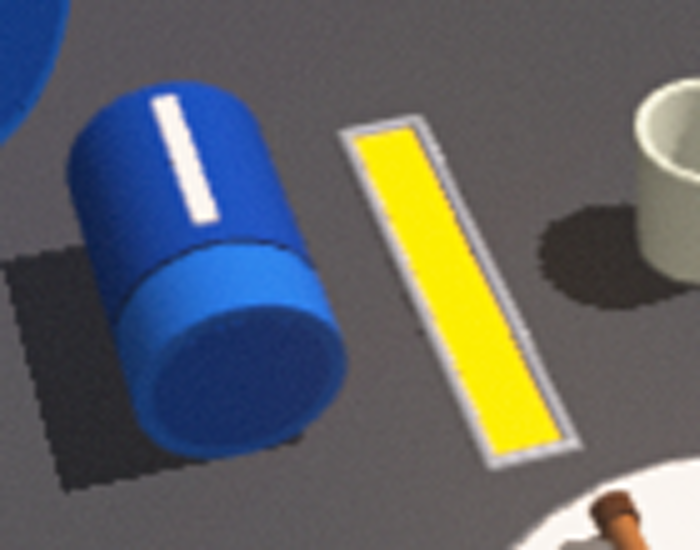

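```bash
cat >> h.py <<'E'
from scipy.spatial.transform import Rotation as Ro
def st():
    s=get_state(); q=s["orientation"]; R=Ro.from_quat([q[1],q[2],q[3],q[0]]).as_matrix(); return s,R
def to(target):
    s,R=st(); print("t",s["clock"],"tcp",s["tcp_pos"].round(4),"F",s["wrist_force"].round(2),"M",s["ft_torque"].round(2),"gap",s["finger_gap"].round(4))
    print("yhead deg",np.degrees(np.arctan2(R[1,1],R[0,1])).round(2),"z",R[:,2].round(4),"tool cm",(R.T@(np.array(target)-s["tcp_pos"])*100).round(2))
E
python3 -c "
from h import *
to([.482,-.147,.32])"
```

```text
Traceback (most recent call last):
  File "h.py", line 49, in to
    s,R=st(); print("t",s["clock"],"tcp",s["tcp_pos"].round(4),"F",s["wrist_force"].round(2),"M",s["ft_torque"].round(2),"gap",s["finger_gap"].round(4))
                                                                                                                               ^^^^^^^^^^^^^^^^^^^^^
AttributeError: 'float' object has no attribute 'round'
```

```bash
sed -i 's/s\["finger_gap"\].round(4)/round(s["finger_gap"],4)/' h.py
python3 -c "
from h import *
to([.482,-.147,.32])"
```

```text
t 0.1 tcp [0.2473 0.5189 0.4039] F [-0.43 -0.65  0.61] M [ 0.    0.06 -0.03] gap 0.0854
yhead deg 64.52 z [-9.0e-04 -1.4e-03 -1.0e+00] tool cm [-49.84 -50.     8.46]
```

Call:
carry_out --motion '[{"jaw":1,"tx":-2,"ty":-2,"tz":0.4},{"jaw":1,"tx":-3.5,"ty":-3.5,"tz":0.6},{"jaw":1,"tx":-3.5,"ty":-3.5,"tz":0.6},{"jaw":1,"tx":-3.5,"ty":-3.5,"tz":0.6},{"jaw":1,"tx":-3.5,"ty":-3.5,"tz":0.6},{"jaw":1,"tx":-3.5,"ty":-3.5,"tz":0.6},{"jaw":1,"tx":-3.5,"ty":-3.5,"tz":0.6},{"jaw":1,"tx":-3.5,"ty":-3.5,"tz":0.6},{"jaw":1,"tx":-3.5,"ty":-3.5,"tz":0.6},{"jaw":1,"tx":-3.5,"ty":-3.5,"tz":0.6},{"jaw":1,"tx":-3.5,"ty":-3.5,"tz":0.6},{"jaw":1,"tx":-3.5,"ty":-3.5,"tz":0.6},{"jaw":1,"tx":-3.5,"ty":-3.5,"tz":0.6},{"jaw":1,"tx":-3.5,"ty":-3.5,"tz":0.6},{"jaw":1,"tx":-2.3,"ty":-2.5,"tz":0.3},{"jaw":1,"wz":10},{"jaw":1,"wz":10},{"jaw":1,"wz":10},{"jaw":1,"wz":10},{"jaw":1,"wz":10}]'

```text
invalid input at $.motion[0]: expected keys jaw, tx, ty, tz, wx, wy, wz
```

```bash
python3 -c "
from h import *
to([.482,-.147,.29]);print(get_state()['joint_pos'])"
```

```text
t 0.1 tcp [0.2473 0.5189 0.4039] F [-0.43 -0.65  0.61] M [ 0.    0.06 -0.03] gap 0.0854
yhead deg 64.52 z [-9.0e-04 -1.4e-03 -1.0e+00] tool cm [-49.84 -50.    11.46]
[ 9.86401395e-01  3.13992635e-01  4.51064490e-02  1.30357540e+00
 -6.59722230e-06  1.43114877e+00]
```

Call:
carry_out --motion '[{"jaw":1,"tx":-2,"ty":-2,"tz":0.4,"wx":0,"wy":0,"wz":0},{"jaw":1,"tx":-3.5,"ty":-3.5,"tz":0.6,"wx":0,"wy":0,"wz":0},{"jaw":1,"tx":-3.5,"ty":-3.5,"tz":0.6,"wx":0,"wy":0,"wz":0},{"jaw":1,"tx":-3.5,"ty":-3.5,"tz":0.6,"wx":0,"wy":0,"wz":0},{"jaw":1,"tx":-3.5,"ty":-3.5,"tz":0.6,"wx":0,"wy":0,"wz":0},{"jaw":1,"tx":-3.5,"ty":-3.5,"tz":0.6,"wx":0,"wy":0,"wz":0},{"jaw":1,"tx":-3.5,"ty":-3.5,"tz":0.6,"wx":0,"wy":0,"wz":0},{"jaw":1,"tx":-3.5,"ty":-3.5,"tz":0.6,"wx":0,"wy":0,"wz":0},{"jaw":1,"tx":-3.5,"ty":-3.5,"tz":0.6,"wx":0,"wy":0,"wz":0},{"jaw":1,"tx":-3.5,"ty":-3.5,"tz":0.6,"wx":0,"wy":0,"wz":0},{"jaw":1,"tx":-3.5,"ty":-3.5,"tz":0.6,"wx":0,"wy":0,"wz":0},{"jaw":1,"tx":-3.5,"ty":-3.5,"tz":0.6,"wx":0,"wy":0,"wz":0},{"jaw":1,"tx":-3.5,"ty":-3.5,"tz":0.6,"wx":0,"wy":0,"wz":0},{"jaw":1,"tx":-3.5,"ty":-3.5,"tz":0.6,"wx":0,"wy":0,"wz":0},{"jaw":1,"tx":-2.3,"ty":-2.5,"tz":0.3,"wx":0,"wy":0,"wz":0},{"jaw":1,"tx":0,"ty":0,"tz":0,"wx":0,"wy":0,"wz":10},{"jaw":1,"tx":0,"ty":0,"tz":0,"wx":0,"wy":0,"wz":10},{"jaw":1,"tx":0,"ty":0,"tz":0,"wx":0,"wy":0,"wz":10},{"jaw":1,"tx":0,"ty":0,"tz":0,"wx":0,"wy":0,"wz":10},{"jaw":1,"tx":0,"ty":0,"tz":0,"wx":0,"wy":0,"wz":10}]'

```text
clock: 2.6
tcp_pos: [0.4816, -0.1465, 0.3192]
orientation: [-0.001, 0.614, 0.789, -0.0]
wrist_force: [-0.1, -0.6, -0.8]
finger_gap: 0.0854
```

```bash
python3 -c "
from h import *
to([.482,-.147,.29]);print(get_state()['joint_pos'])"
```

```text
t 2.6 tcp [ 0.4816 -0.1465  0.3192] F [-0.1  -0.6  -0.77] M [-0.04  0.01 -0.04] gap 0.0854
yhead deg 14.18 z [-9.e-04  5.e-04 -1.e+00] tool cm [-0.06  0.03  2.92]
[-4.54911459e-01  2.20182360e-01 -2.93095411e-01  1.05859525e+00
  8.05785114e-05  8.68415433e-01]
```

Call:
carry_out --motion '[{"jaw":1,"tx":0,"ty":0,"tz":0.4,"wx":0,"wy":0,"wz":7.3},{"jaw":1,"tx":0,"ty":0,"tz":0.7,"wx":0,"wy":0,"wz":7.3},{"jaw":1,"tx":0,"ty":0,"tz":0.7,"wx":0,"wy":0,"wz":0},{"jaw":1,"tx":0,"ty":0,"tz":0.4,"wx":0,"wy":0,"wz":0},{"jaw":1,"tx":0,"ty":0,"tz":0,"wx":0,"wy":0,"wz":0}]'

```text
clock: 3.22
tcp_pos: [0.4817, -0.1465, 0.2972]
orientation: [-0.0, 0.707, 0.707, -0.0]
wrist_force: [0.3, 0.8, 1.1]
finger_gap: 0.0855
```

```bash
python3 -c "
from h import *
to([.482,-.147,.256])
for n in('top','scene'): cv2.imwrite(f'pics/{n}1.png',eyes.read_camera(n))
im=cv2.imread('pics/scene1.png');cv2.imwrite('pics/s1.png',cv2.resize(im[60:250,140:320],None,fx=3,fy=3,interpolation=cv2.INTER_CUBIC))"
```

```text
t 3.225 tcp [ 0.4817 -0.1465  0.2972] F [0.3  0.79 1.07] M [-0.01 -0.02  0.02] gap 0.0855
yhead deg -0.02 z [-9.e-04  5.e-04 -1.e+00] tool cm [-0.06  0.04  4.12]
```

View pics/s1.png

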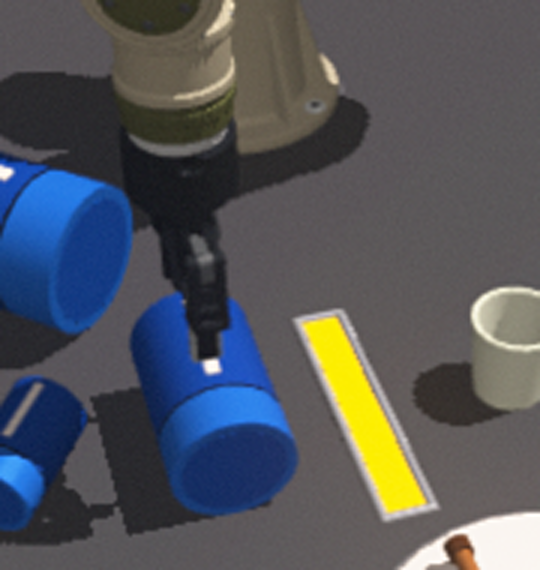

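Call:
carry_out --motion '[{"jaw":1,"tx":0,"ty":0,"tz":0.6,"wx":0,"wy":0,"wz":0},{"jaw":1,"tx":0,"ty":0,"tz":0.8,"wx":0,"wy":0,"wz":0},{"jaw":1,"tx":0,"ty":0,"tz":0.6,"wx":0,"wy":0,"wz":0},{"jaw":1,"tx":0,"ty":0,"tz":0.3,"wx":0,"wy":0,"wz":0},{"jaw":1,"tx":0,"ty":0,"tz":0.1,"wx":0,"wy":0,"wz":0},{"jaw":1,"tx":0,"ty":0,"tz":0.1,"wx":0,"wy":0,"wz":0}]'

```text
clock: 4.08
tcp_pos: [0.4819, -0.1466, 0.2727]
orientation: [0.0, 0.708, 0.707, 0.0]
wrist_force: [0.3, 0.4, 1.3]
finger_gap: 0.0854
```

Call:
carry_out --motion '[{"jaw":1,"tx":0,"ty":0,"tz":0.1,"wx":0,"wy":0,"wz":0},{"jaw":1,"tx":0,"ty":0,"tz":0.1,"wx":0,"wy":0,"wz":0}]'

```text
clock: 4.32
tcp_pos: [0.4819, -0.1466, 0.2708]
orientation: [0.0, 0.708, 0.707, 0.0]
wrist_force: [-0.2, 0.1, -0.1]
finger_gap: 0.0857
```

Call:
carry_out --motion '[{"jaw":1,"tx":0,"ty":0,"tz":0.1,"wx":0,"wy":0,"wz":0},{"jaw":1,"tx":0,"ty":0,"tz":0.1,"wx":0,"wy":0,"wz":0}]'

```text
clock: 4.58
tcp_pos: [0.4818, -0.1465, 0.2686]
orientation: [-0.0, 0.708, 0.707, 0.0]
wrist_force: [0.2, 0.3, -0.2]
finger_gap: 0.0853
```

Noise is about ±1 N. I'll keep feeling downward.

Call:
carry_out --motion '[{"jaw":1,"tx":0,"ty":0,"tz":0.1,"wx":0,"wy":0,"wz":0},{"jaw":1,"tx":0,"ty":0,"tz":0.1,"wx":0,"wy":0,"wz":0}]'

```text
clock: 4.82
tcp_pos: [0.4818, -0.1466, 0.2666]
orientation: [-0.0, 0.708, 0.707, 0.0]
wrist_force: [0.6, -0.1, 0.2]
finger_gap: 0.0853
```

Call:
carry_out --motion '[{"jaw":1,"tx":0,"ty":0,"tz":0.1,"wx":0,"wy":0,"wz":0},{"jaw":1,"tx":0,"ty":0,"tz":0.1,"wx":0,"wy":0,"wz":0}]'

```text
clock: 5.08
tcp_pos: [0.4819, -0.1465, 0.2646]
orientation: [0.0, 0.708, 0.707, 0.0]
wrist_force: [-0.4, -0.7, 0.4]
finger_gap: 0.0856
```

Call:
carry_out --motion '[{"jaw":1,"tx":0,"ty":0,"tz":0.1,"wx":0,"wy":0,"wz":0},{"jaw":1,"tx":0,"ty":0,"tz":0.1,"wx":0,"wy":0,"wz":0}]'

```text
clock: 5.32
tcp_pos: [0.4819, -0.1465, 0.2626]
orientation: [-0.0, 0.708, 0.707, 0.0]
wrist_force: [-0.4, 0.8, -0.1]
finger_gap: 0.0857
```

Call:
carry_out --motion '[{"jaw":1,"tx":0,"ty":0,"tz":0.1,"wx":0,"wy":0,"wz":0}]'

```text
clock: 5.45
tcp_pos: [0.4818, -0.1465, 0.2616]
orientation: [-0.0, 0.708, 0.707, 0.0]
wrist_force: [-0.5, 0.4, 0.3]
finger_gap: 0.0852
```

Call:
carry_out --motion '[{"jaw":1,"tx":0,"ty":0,"tz":0.1,"wx":0,"wy":0,"wz":0},{"jaw":1,"tx":0,"ty":0,"tz":0.1,"wx":0,"wy":0,"wz":0}]'

```text
clock: 5.7
tcp_pos: [0.4818, -0.1465, 0.2596]
orientation: [-0.0, 0.708, 0.707, 0.0]
wrist_force: [0.5, -0.4, -0.2]
finger_gap: 0.0852
```

Call:
carry_out --motion '[{"jaw":1,"tx":0,"ty":0,"tz":0.1,"wx":0,"wy":0,"wz":0}]'

```text
clock: 5.82
tcp_pos: [0.4818, -0.1465, 0.2586]
orientation: [-0.0, 0.708, 0.707, 0.0]
wrist_force: [-0.2, 0.2, -0.9]
finger_gap: 0.0851
```

Call:
carry_out --motion '[{"jaw":1,"tx":0,"ty":0,"tz":0.1,"wx":0,"wy":0,"wz":0}]'

```text
clock: 5.95
tcp_pos: [0.4818, -0.1465, 0.2576]
orientation: [-0.0, 0.708, 0.707, 0.0]
wrist_force: [-0.7, -0.2, -0.7]
finger_gap: 0.0855
```

Call:
carry_out --motion '[{"jaw":1,"tx":0,"ty":0,"tz":0.05,"wx":0,"wy":0,"wz":0}]'

```text
clock: 6.08
tcp_pos: [0.4818, -0.1465, 0.2571]
orientation: [-0.0, 0.708, 0.707, 0.0]
wrist_force: [0.4, -0.8, -0.0]
finger_gap: 0.0856
```

Call:
carry_out --motion '[{"jaw":1,"tx":0,"ty":0,"tz":0.05,"wx":0,"wy":0,"wz":0}]'

```text
clock: 6.2
tcp_pos: [0.4819, -0.1465, 0.2567]
orientation: [0.0, 0.708, 0.707, 0.0]
wrist_force: [-0.2, 1.3, -0.2]
finger_gap: 0.0853
```

Call:
carry_out --motion '[{"jaw":1,"tx":0,"ty":0,"tz":0.05,"wx":0,"wy":0,"wz":0}]'

```text
clock: 6.32
tcp_pos: [0.4818, -0.1465, 0.2562]
orientation: [-0.0, 0.708, 0.707, 0.0]
wrist_force: [-0.6, -0.2, 0.3]
finger_gap: 0.0852
```

Call:
carry_out --motion '[{"jaw":1,"tx":0,"ty":0,"tz":0.05,"wx":0,"wy":0,"wz":0}]'

```text
clock: 6.45
tcp_pos: [0.4819, -0.1466, 0.256]
orientation: [0.0, 0.708, 0.707, -0.0]
wrist_force: [-0.8, -0.2, 5.6]
finger_gap: 0.0853
```

Call:
carry_out --motion '[{"jaw":1,"tx":0,"ty":0,"tz":0.05,"wx":0,"wy":0,"wz":0}]'

```text
clock: 6.58
tcp_pos: [0.4819, -0.1467, 0.2559]
orientation: [0.0, 0.708, 0.707, -0.0]
wrist_force: [-2.4, -0.5, 8.8]
finger_gap: 0.0854
```

Call:
carry_out --motion '[{"jaw":1,"tx":0,"ty":0,"tz":0.05,"wx":0,"wy":0,"wz":0}]'

```text
clock: 6.7
tcp_pos: [0.4819, -0.1468, 0.2559]
orientation: [0.001, 0.708, 0.707, -0.0]
wrist_force: [-4.4, -0.1, 11.9]
finger_gap: 0.0852
```

Call:
carry_out --motion '[{"jaw":1,"tx":0.1,"ty":0,"tz":-0.04,"wx":0,"wy":0,"wz":0},{"jaw":1,"tx":0.3,"ty":0,"tz":0,"wx":0,"wy":0,"wz":-0.2},{"jaw":1,"tx":0.3,"ty":0,"tz":0,"wx":0,"wy":0,"wz":-0.2},{"jaw":1,"tx":0.3,"ty":0,"tz":0,"wx":0,"wy":0,"wz":-0.2}]'

```text
clock: 7.2
tcp_pos: [0.4819, -0.1367, 0.2561]
orientation: [0.001, 0.704, 0.71, -0.0]
wrist_force: [-2.5, -0.4, 8.2]
finger_gap: 0.0856
```

```bash
python3 -c "
from h import *
to([.482,-.147,.256])
for n in('top','scene'): cv2.imwrite(f'pics/{n}2.png',eyes.read_camera(n))
im=cv2.imread('pics/scene2.png');cv2.imwrite('pics/s2.png',cv2.resize(im[60:250,140:320],None,fx=3,fy=3,interpolation=cv2.INTER_CUBIC))
to([.482,-.147,.256])
"
```

```text
t 7.2 tcp [ 0.4819 -0.1367  0.2561] F [-2.53 -0.36  8.16] M [-0.01  0.64 -0.18] gap 0.0856
yhead deg 0.49 z [ 8.e-04 -1.e-03 -1.e+00] tool cm [-1.03  0.    0.01]
t 7.3 tcp [ 0.4819 -0.1365  0.2561] F [-2.31  0.71  7.92] M [ 0.07  0.61 -0.14] gap 0.0853
yhead deg 0.51 z [ 9.e-04 -8.e-04 -1.e+00] tool cm [-1.05  0.    0.01]
```

View pics/s2.png

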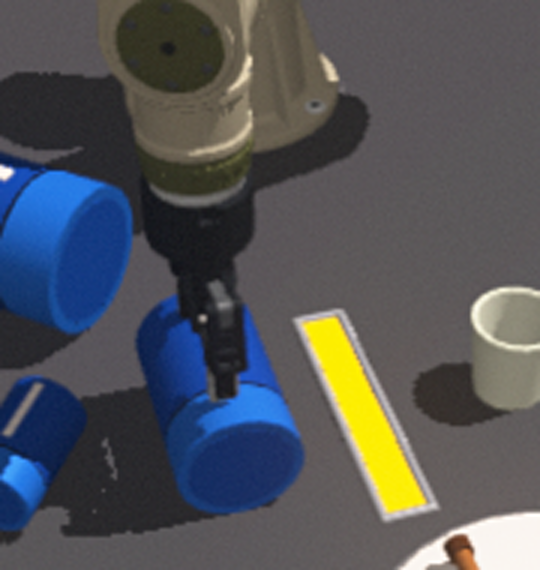

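View pics/top2.png

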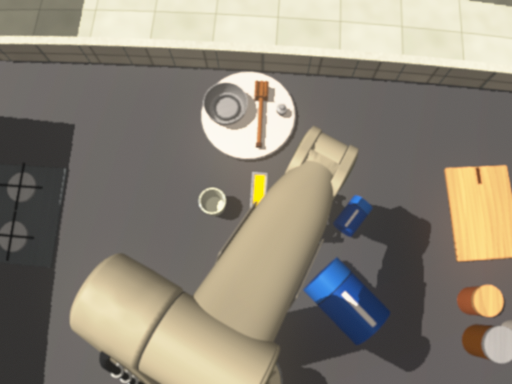

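The scene view shows the container following (lid face about (238,451) in the crop) with both fingers on top. In the top view the arm hides it. Rolling on.

Call:
carry_out --motion '[{"jaw":1,"tx":0.4,"ty":0,"tz":0,"wx":0,"wy":0,"wz":-0.2},{"jaw":1,"tx":0.4,"ty":0,"tz":0,"wx":0,"wy":0,"wz":-0.2},{"jaw":1,"tx":0.4,"ty":0,"tz":0,"wx":0,"wy":0,"wz":-0.2},{"jaw":1,"tx":0.4,"ty":0,"tz":0,"wx":0,"wy":0,"wz":-0.2},{"jaw":1,"tx":0.4,"ty":0,"tz":0,"wx":0,"wy":0,"wz":-0.2},{"jaw":1,"tx":0.4,"ty":0,"tz":0,"wx":0,"wy":0,"wz":0}]'

```text
clock: 8.05
tcp_pos: [0.4817, -0.1127, 0.2561]
orientation: [0.001, 0.698, 0.716, 0.0]
wrist_force: [-1.2, -0.6, 7.4]
finger_gap: 0.0854
```

```bash
cat >> h.py <<'E'
def lidface(im,near):
    """lid end face: darker-blue disc; centre pixel -> plane z"""
    h=cv2.cvtColor(im,cv2.COLOR_BGR2HSV)
    m=cv2.inRange(h,(95,120,40),(130,255,155))
    n,l,s,c=cv2.connectedComponentsWithStats(m)
    return [(s[i].tolist(),c[i].round(1).tolist()) for i in range(1,n) if s[i,4]>150]
E
python3 -c "
from h import *
to([.482,-.147,.256])
im=eyes.read_camera('scene');cv2.imwrite('pics/scene3.png',im)
for i in(0,2,3):
    im=cv2.imread(f'pics/scene{i}.png'); print(lidface(im,None))
    print(cv2.cvtColor(im,cv2.COLOR_BGR2HSV)[210,215:245:4].tolist())
"
```

```text
t 8.05 tcp [ 0.4817 -0.1127  0.2561] F [-1.16 -0.6   7.37] M [-0.07  0.39 -0.08] gap 0.0854
yhead deg 1.5 z [ 0.0016 -0.0011 -1.    ] tool cm [-3.43 -0.06  0.02]
[([350, 5, 29, 38, 702], [363.6, 25.8]), ([92, 103, 92, 69, 2902], [138.8, 142.5]), ([184, 157, 55, 75, 1691], [207.8, 203.6]), ([124, 185, 45, 52, 603], [142.4, 217.9])]
[[112, 189, 101], [111, 197, 97], [112, 188, 99], [112, 181, 100], [112, 181, 100], [111, 179, 107], [117, 48, 100], [173, 21, 99]]
[([350, 5, 29, 38, 682], [363.5, 25.7]), ([91, 103, 94, 69, 3359], [135.8, 138.8]), ([185, 158, 56, 73, 1807], [209.3, 202.0]), ([123, 185, 46, 52, 1185], [145.7, 211.0])]
[[111, 188, 99], [112, 189, 101], [112, 184, 101], [113, 180, 99], [112, 175, 102], [112, 169, 101], [111, 175, 112], [170, 16, 97]]
[([349, 5, 30, 38, 668], [363.3, 25.8]), ([91, 103, 94, 69, 3399], [135.6, 138.7]), ([190, 156, 56, 74, 1954], [214.2, 199.7]), ([123, 186, 46, 51, 1221], [145.7, 211.3])]
[[111, 193, 99], [111, 189, 101], [112, 179, 100], [113, 182, 98], [112, 185, 95], [112, 178, 96], [113, 169, 98], [111, 167, 110]]
```

```bash
cat >> h.py <<'E'
def yax(im,guess,zc=0.048,R=0.048):
    n="scene"; px=proj(n,[.48,guess,.06])[0]
    m=mask(im,'b'); 
    o,_=ray(n,[px])
    # right silhouette: along rows in the middle of the body take last blue px
    lo=proj(n,[.53,guess+.045,.06])[0]; hi=proj(n,[.46,guess+.045,.06])[0]
    pts=[]
    for r in range(int(hi[1]),int(lo[1])):
        xc=hi[0]+(lo[0]-hi[0])*(r-hi[1])/(lo[1]-hi[1])
        w=np.nonzero(m[r,int(xc)-25:int(xc)+25])[0]
        if len(w): pts.append((int(xc)-25+w.max()+.5,r))
    _,D=ray(n,pts); D/=np.linalg.norm(D,axis=1)[:,None]; d=D
    for _ in range(3):
        nr=np.linalg.svd(d)[2][-1]; nr*=np.sign(nr[1]); e=d@nr; d=d[abs(e)<2*e.std()+1e-9]
    # nr.(p-o) = -R
    y=lambda x:o[1]+(-R-nr[0]*(x-o[0])-nr[2]*(zc-o[2]))/nr[1]
    return round(float(y(.482)),4),round(float(-nr[0]/nr[1]),4),len(d),len(pts)
E
python3 -c "
from h import *
for i,g in((0,-.137),(1,-.137),(2,-.132),(3,-.12)):
    im=cv2.imread(f'pics/scene{i}.png'); print(yax(im,g),yax(im,g+.01))
"
```

```text
(-0.136, 0.0009, 21, 21) (-0.136, 0.004, 20, 20)
(-0.136, 0.0009, 21, 21) (-0.136, 0.004, 20, 20)
(-0.1311, -0.0045, 20, 21) (-0.1311, -0.0074, 20, 21)
(-0.1361, 0.4317, 21, 21) (-0.1382, 0.4938, 21, 21)
```

```bash
python3 -c "
from h import *
im=cv2.imread('pics/scene3.png');cv2.imwrite('pics/s3.png',cv2.resize(im[60:250,140:320],None,fx=3,fy=3,interpolation=cv2.INTER_CUBIC))
"
```

```text
(no output)
```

View pics/s3.png

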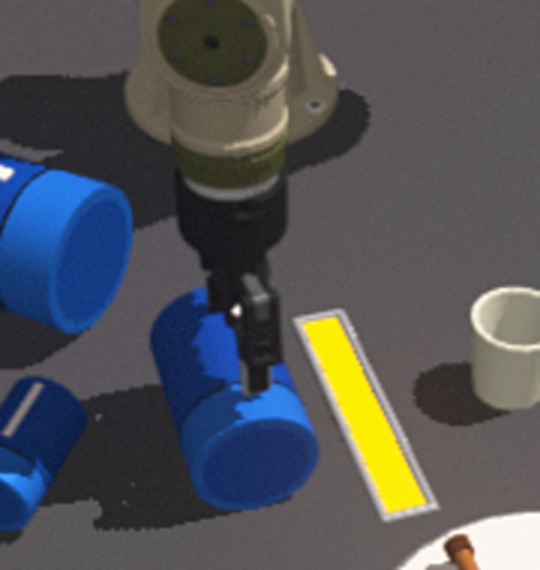

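Call:
carry_out --motion '[{"jaw":1,"tx":0.4,"ty":0,"tz":0,"wx":0,"wy":0,"wz":0},{"jaw":1,"tx":0.4,"ty":0,"tz":0,"wx":0,"wy":0,"wz":0},{"jaw":1,"tx":0.42,"ty":0,"tz":0.005,"wx":0,"wy":0,"wz":0},{"jaw":1,"tx":0.42,"ty":0,"tz":0.014,"wx":0,"wy":0,"wz":0},{"jaw":1,"tx":0.42,"ty":0,"tz":0.023,"wx":0,"wy":0,"wz":0},{"jaw":1,"tx":0.42,"ty":0,"tz":0.032,"wx":0,"wy":0,"wz":0}]'

```text
clock: 8.85
tcp_pos: [0.4812, -0.0875, 0.2546]
orientation: [0.0, 0.698, 0.716, 0.0]
wrist_force: [2.3, 0.6, 4.2]
finger_gap: 0.0852
```

Call:
carry_out --motion '[{"jaw":1,"tx":0.41,"ty":0,"tz":0.041,"wx":0,"wy":0,"wz":0},{"jaw":1,"tx":0.41,"ty":0,"tz":0.05,"wx":0,"wy":0,"wz":0}]'

```text
clock: 9.1
tcp_pos: [0.4805, -0.0792, 0.2533]
orientation: [-0.0, 0.698, 0.716, 0.0]
wrist_force: [2.5, -0.6, 2.8]
finger_gap: 0.0854
```

Call:
carry_out --motion '[{"jaw":1,"tx":0.41,"ty":0.01,"tz":0.09,"wx":0,"wy":0,"wz":0},{"jaw":1,"tx":0.41,"ty":0.01,"tz":0.09,"wx":0,"wy":0,"wz":0},{"jaw":1,"tx":0.3,"ty":0.01,"tz":0.075,"wx":0,"wy":0,"wz":0}]'

```text
clock: 9.48
tcp_pos: [0.4803, -0.068, 0.2508]
orientation: [-0.0, 0.698, 0.716, -0.0]
wrist_force: [2.4, 1.3, 5.4]
finger_gap: 0.0855
```

```bash
python3 -c "
from h import *
to([.482,-.147,.256])
im=eyes.read_camera('scene');cv2.imwrite('pics/scene4.png',im)
to([.482,-.147,.256])
cv2.imwrite('pics/s4.png',cv2.resize(im[60:250,140:320],None,fx=3,fy=3,interpolation=cv2.INTER_CUBIC))
"
```

```text
t 9.475 tcp [ 0.4803 -0.068   0.2508] F [2.44 1.3  5.41] M [ 0.17 -0.04 -0.  ] gap 0.0855
yhead deg 1.52 z [-4.e-04  4.e-04 -1.e+00] tool cm [-7.9  -0.04 -0.52]
t 9.525 tcp [ 0.4803 -0.0677  0.2508] F [0.8  1.13 5.16] M [ 0.24 -0.17 -0.06] gap 0.0859
yhead deg 1.53 z [-5.e-04  7.e-04 -1.e+00] tool cm [-7.93 -0.04 -0.53]
```

View pics/s4.png

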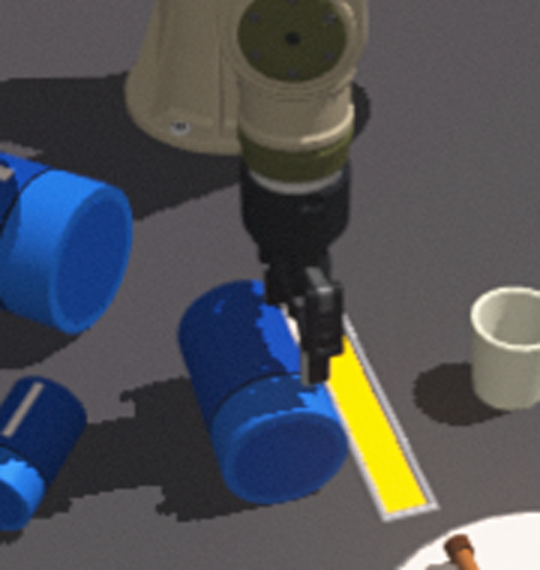

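Call:
carry_out --motion '[{"jaw":1,"tx":0,"ty":0,"tz":0,"wx":0,"wy":0,"wz":0},{"jaw":1,"tx":0.03,"ty":0,"tz":-0.1,"wx":0,"wy":0,"wz":0},{"jaw":1,"tx":0.07,"ty":0,"tz":-0.3,"wx":0,"wy":0,"wz":0},{"jaw":1,"tx":0.05,"ty":0,"tz":-0.6,"wx":0,"wy":0,"wz":0},{"jaw":1,"tx":0,"ty":0,"tz":-0.5,"wx":0,"wy":0,"wz":0}]'

```text
clock: 10.15
tcp_pos: [0.4803, -0.0668, 0.2661]
orientation: [-0.0, 0.698, 0.716, -0.0]
wrist_force: [0.2, 0.1, -0.6]
finger_gap: 0.0853
```

```bash
python3 -c "
from h import *
im=eyes.read_camera('scene');cv2.imwrite('pics/scene5.png',im)
to([.482,-.105,.259])
for i,g in((0,-.137),(3,-.12),(4,-.096),(5,-.096)):
    im=cv2.imread(f'pics/scene{i}.png');m=mask(im,'b')
    # rightmost blue in lid rows
    print(i,[int(np.nonzero(m[r,190:290])[0].max())+190 for r in range(205,222,2)])
"
```

```text
t 10.2 tcp [ 0.4807 -0.0669  0.2668] F [-0.49 -0.21 -0.17] M [ 0.02 -0.05 -0.03] gap 0.0855
yhead deg 1.51 z [ 7.e-04 -3.e-04 -1.e+00] tool cm [-3.81  0.03  0.78]
0 [237, 237, 238, 238, 238, 238, 237, 236, 234]
3 [244, 244, 245, 245, 244, 244, 243, 241, 240]
4 [254, 255, 255, 254, 253, 252, 251, 249, 247]
5 [254, 254, 255, 254, 253, 252, 251, 249, 247]
```

The container stayed put after release: its right edge is at 254–255 px before and after. Repositioning for the second stroke.

Call:
carry_out --motion '[{"jaw":1,"tx":-0.8,"ty":0,"tz":0,"wx":0,"wy":0,"wz":0},{"jaw":1,"tx":-1.2,"ty":0,"tz":0,"wx":0,"wy":0,"wz":0},{"jaw":1,"tx":-1.1,"ty":0,"tz":0,"wx":0,"wy":0,"wz":0},{"jaw":1,"tx":-0.6,"ty":0,"tz":0.2,"wx":0,"wy":0,"wz":0},{"jaw":1,"tx":0,"ty":0,"tz":0.3,"wx":0,"wy":0,"wz":0},{"jaw":1,"tx":0,"ty":0,"tz":0.2,"wx":0,"wy":0,"wz":0},{"jaw":1,"tx":0,"ty":0,"tz":0.1,"wx":0,"wy":0,"wz":0}]'

```text
clock: 11.08
tcp_pos: [0.4813, -0.1035, 0.2576]
orientation: [-0.0, 0.698, 0.717, -0.0]
wrist_force: [0.5, -0.3, 0.6]
finger_gap: 0.0853
```

Call:
carry_out --motion '[{"jaw":1,"tx":0,"ty":0,"tz":0.1,"wx":0,"wy":0,"wz":0}]'

```text
clock: 11.2
tcp_pos: [0.4815, -0.1036, 0.2568]
orientation: [-0.0, 0.698, 0.717, 0.0]
wrist_force: [-0.1, 0.2, -0.3]
finger_gap: 0.0852
```

Call:
carry_out --motion '[{"jaw":1,"tx":0,"ty":0,"tz":0.08,"wx":0,"wy":0,"wz":0}]'

```text
clock: 11.32
tcp_pos: [0.4815, -0.1037, 0.2561]
orientation: [0.0, 0.698, 0.717, 0.0]
wrist_force: [-1.2, -0.3, 5.1]
finger_gap: 0.0852
```

Call:
carry_out --motion '[{"jaw":1,"tx":0,"ty":0,"tz":0.05,"wx":0,"wy":0,"wz":0}]'

```text
clock: 11.45
tcp_pos: [0.4815, -0.1038, 0.2561]
orientation: [0.0, 0.698, 0.716, 0.0]
wrist_force: [-2.6, 0.7, 7.4]
finger_gap: 0.0857
```

Call:
carry_out --motion '[{"jaw":1,"tx":0.2,"ty":0,"tz":0,"wx":0,"wy":0,"wz":0},{"jaw":1,"tx":0.4,"ty":0,"tz":0,"wx":0,"wy":0,"wz":0},{"jaw":1,"tx":0.4,"ty":0,"tz":0,"wx":0,"wy":0,"wz":0},{"jaw":1,"tx":0.4,"ty":0,"tz":0,"wx":0,"wy":0,"wz":0},{"jaw":1,"tx":0.4,"ty":0,"tz":0,"wx":0,"wy":0,"wz":0},{"jaw":1,"tx":0.4,"ty":0,"tz":0,"wx":0,"wy":0,"wz":0},{"jaw":1,"tx":0.4,"ty":0,"tz":0.005,"wx":0,"wy":0,"wz":0},{"jaw":1,"tx":0.41,"ty":0,"tz":0.01,"wx":0,"wy":0,"wz":0},{"jaw":1,"tx":0.41,"ty":0,"tz":0.02,"wx":0,"wy":0,"wz":0},{"jaw":1,"tx":0.41,"ty":0,"tz":0.03,"wx":0,"wy":0,"wz":0}]'

```text
clock: 12.7
tcp_pos: [0.4811, -0.0655, 0.2557]
orientation: [0.001, 0.698, 0.716, 0.001]
wrist_force: [1.6, -0.2, 6.4]
finger_gap: 0.0856
```

```bash
python3 -c "
from h import *
im=eyes.read_camera('scene');cv2.imwrite('pics/scene6.png',im)
to([.482,-.105,.259])
m=mask(im,'b')
print([int(np.nonzero(m[r,190:290])[0].max())+190 for r in range(203,222,2)])
"
```

```text
t 12.75 tcp [ 0.4811 -0.0651  0.2558] F [0.71 0.9  7.16] M [ 0.02  0.04 -0.02] gap 0.0852
yhead deg 1.54 z [ 0.0024 -0.     -1.    ] tool cm [-3.99 -0.02 -0.32]
[262, 262, 262, 262, 261, 260, 259, 257, 255, 252]
```

Call:
carry_out --motion '[{"jaw":1,"tx":0.41,"ty":0,"tz":0.035,"wx":0,"wy":0,"wz":0},{"jaw":1,"tx":0.41,"ty":0.01,"tz":0.045,"wx":0,"wy":0,"wz":0},{"jaw":1,"tx":0.41,"ty":0.01,"tz":0.055,"wx":0,"wy":0,"wz":0},{"jaw":1,"tx":0.41,"ty":0.01,"tz":0.065,"wx":0,"wy":0,"wz":0},{"jaw":1,"tx":0.41,"ty":0.01,"tz":0.075,"wx":0,"wy":0,"wz":0}]'

```text
clock: 13.38
tcp_pos: [0.4811, -0.0448, 0.2534]
orientation: [0.001, 0.698, 0.716, 0.001]
wrist_force: [0.2, 1.1, 9.7]
finger_gap: 0.0855
```

```bash
python3 -c "
from h import *
im=eyes.read_camera('scene');cv2.imwrite('pics/scene7.png',im)
to([.482,-.105,.259])
m=mask(im,'b')
print([int(np.nonzero(m[r,190:300])[0].max())+190 for r in range(197,222,2)])
cv2.imwrite('pics/s7.png',cv2.resize(im[60:250,140:320],None,fx=3,fy=3,interpolation=cv2.INTER_CUBIC))
"
```

```text
t 13.425 tcp [ 0.481  -0.0444  0.2533] F [0.84 1.39 9.12] M [ 0.3   0.34 -0.14] gap 0.0852
yhead deg 1.54 z [ 2.8e-03  4.0e-04 -1.0e+00] tool cm [-6.06 -0.07 -0.57]
[264, 265, 266, 267, 267, 266, 266, 265, 264, 262, 260, 258, 255]
```

View pics/s7.png

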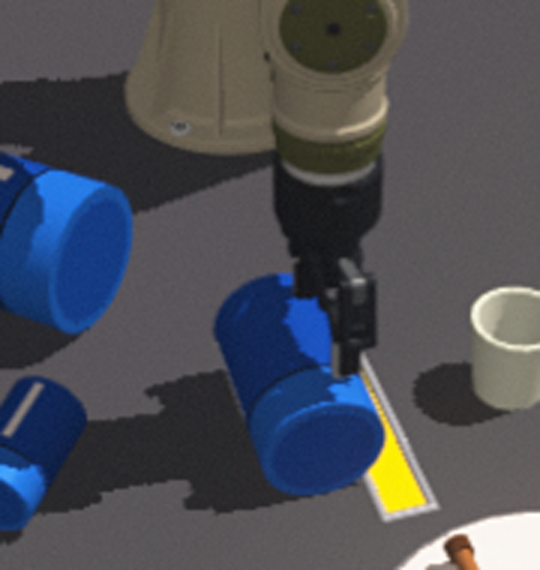

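Call:
carry_out --motion '[{"jaw":1,"tx":0,"ty":0,"tz":-0.05,"wx":0,"wy":0,"wz":0},{"jaw":1,"tx":0.03,"ty":0,"tz":-0.1,"wx":0,"wy":0,"wz":0},{"jaw":1,"tx":0.05,"ty":0,"tz":-0.3,"wx":0,"wy":0,"wz":0},{"jaw":1,"tx":0.05,"ty":0,"tz":-0.6,"wx":0,"wy":0,"wz":0},{"jaw":1,"tx":0,"ty":0,"tz":-0.5,"wx":0,"wy":0,"wz":0}]'

```text
clock: 14.05
tcp_pos: [0.4802, -0.0437, 0.2679]
orientation: [-0.0, 0.698, 0.716, -0.0]
wrist_force: [0.6, -0.1, -0.2]
finger_gap: 0.0855
```

```bash
cat > plan.py <<'E'
from h import *
R=.048;ys=-.034;yr=-.0145
def path(yc0,phi0,a,r,n,step=2.5):
    # centre as function of rotation theta
    dc=np.sqrt((R+r)**2-R**2); y1=ys-dc; t1=(y1-yc0)/R
    th1=np.arcsin(dc/(R+r)); the=np.arcsin(.0195/(R+r))
    out=[]
    for i in range(n+1):
        t=np.radians(step*i)
        if t<t1: yc=yc0+R*t; zc=R
        else:
            th=min(-th1+(t-t1)*R/(R+r),the); yc=ys+(R+r)*np.sin(th); zc=(R+r)*np.cos(th)
        # material angle of finger: corner phi<0, flat, corner
        p=np.radians(phi0)+t
        if p<0: c,ph=a,p
        elif p<2*a/R: c,ph=a-R*p,0
        else: c,ph=-a,p-2*a/R
        out.append((i*step,yc,zc,yc+R*np.sin(ph)-c,zc+R*np.cos(ph)-.096,np.degrees(ph)))
    return np.array(out)
if __name__=="__main__":
    im=eyes.read_camera('scene');cv2.imwrite('pics/scene8.png',im)
    to([.482,-.105,.259])
    m=mask(im,'b')
    print([int(np.nonzero(m[r,190:300])[0].max())+190 for r in range(197,222,2)])
    for r in(.004,.007):
        p=path(-.0675,-30,.0075,r,29); d=np.c_[p[:,0],p[:,1:5]*1000,p[:,5]]
        print(r);print(np.c_[d,np.r_[0,np.diff(d[:,3])],np.r_[0,np.diff(d[:,4])]].round(2))
E
python3 plan.py
```

```text
t 14.1 tcp [ 0.4805 -0.0438  0.2686] F [0.23 0.07 0.51] M [ 0.06 -0.12 -0.03] gap 0.0853
yhead deg 1.51 z [ 9.e-04 -2.e-04 -1.e+00] tool cm [-6.12 -0.01  0.96]
[265, 265, 266, 267, 267, 266, 266, 265, 264, 262, 260, 258, 255]
0.004
[[ 0.000e+00 -6.750e+01  4.800e+01 -9.900e+01 -6.430e+00 -3.000e+01
   0.000e+00  0.000e+00]
 [ 2.500e+00 -6.541e+01  4.800e+01 -9.507e+01 -5.420e+00 -2.750e+01
   3.930e+00  1.010e+00]
 [ 5.000e+00 -6.331e+01  4.800e+01 -9.110e+01 -4.500e+00 -2.500e+01
   3.970e+00  9.300e-01]
 [ 7.500e+00 -6.122e+01  4.800e+01 -8.709e+01 -3.650e+00 -2.250e+01
   4.010e+00  8.400e-01]
 [ 1.000e+01 -5.912e+01  4.800e+01 -8.304e+01 -2.890e+00 -2.000e+01
   4.050e+00  7.600e-01]
 [ 1.250e+01 -5.703e+01  4.800e+01 -7.896e+01 -2.220e+00 -1.750e+01
   4.080e+00  6.700e-01]
 [ 1.500e+01 -5.493e+01  4.800e+01 -7.486e+01 -1.640e+00 -1.500e+01
   4.100e+00  5.900e-01]
 [ 1.750e+01 -5.292e+01  4.843e+01 -7.081e+01 -7.000e-01 -1.250e+01
   4.040e+00  9.300e-01]
 [ 2.000e+01 -5.096e+01  4.916e+01 -6.679e+01  4.300e-01 -1.000e+01
   4.020e+00  1.130e+00]
 [ 2.250e+01 -4.896e+01  4.980e
[... 4019 characters left out ...]
0  5.460e+00  7.100e+00
   4.140e+00 -6.000e-01]
 [ 5.750e+01 -2.066e+01  5.336e+01 -5.160e+00  4.690e+00  9.600e+00
   4.110e+00 -7.700e-01]
 [ 6.000e+01 -1.864e+01  5.281e+01 -1.080e+00  3.750e+00  1.210e+01
   4.080e+00 -9.400e-01]
 [ 6.250e+01 -1.664e+01  5.219e+01  2.950e+00  2.640e+00  1.460e+01
   4.040e+00 -1.110e+00]
 [ 6.500e+01 -1.467e+01  5.149e+01  6.940e+00  1.370e+00  1.710e+01
   3.990e+00 -1.270e+00]
 [ 6.750e+01 -1.450e+01  5.143e+01  9.100e+00  6.500e-01  1.960e+01
   2.160e+00 -7.200e-01]
 [ 7.000e+01 -1.450e+01  5.143e+01  1.105e+01 -1.000e-01  2.210e+01
   1.960e+00 -7.500e-01]
 [ 7.250e+01 -1.450e+01  5.143e+01  1.298e+01 -9.300e-01  2.460e+01
   1.920e+00 -8.300e-01]]
```

Call:
carry_out --motion '[{"jaw":1,"tx":-0.8,"ty":0,"tz":0,"wx":0,"wy":0,"wz":0},{"jaw":1,"tx":-1.4,"ty":0,"tz":0,"wx":0,"wy":0,"wz":0},{"jaw":1,"tx":-1.4,"ty":0,"tz":0,"wx":0,"wy":0,"wz":0},{"jaw":1,"tx":-1.4,"ty":0,"tz":0,"wx":0,"wy":0,"wz":0},{"jaw":1,"tx":-0.6,"ty":0,"tz":0.3,"wx":0,"wy":0,"wz":0},{"jaw":1,"tx":0,"ty":0,"tz":0.5,"wx":0,"wy":0,"wz":0},{"jaw":1,"tx":0,"ty":0,"tz":0.5,"wx":0,"wy":0,"wz":0},{"jaw":1,"tx":0,"ty":0,"tz":0.2,"wx":0,"wy":0,"wz":0}]'

```text
clock: 15.1
tcp_pos: [0.4815, -0.0993, 0.2521]
orientation: [-0.001, 0.697, 0.717, -0.0]
wrist_force: [-0.8, -0.0, -0.4]
finger_gap: 0.085
```

```bash
python3 -c "
from h import *
im=eyes.read_camera('scene');cv2.imwrite('pics/scene9.png',im)
to([.482,-.099,.2496])
print(yax(im,-.068),yax(im,-.06))
"
```

```text
t 15.15 tcp [ 0.4815 -0.0993  0.252 ] F [ 0.13  0.4  -0.2 ] M [ 0.   -0.03  0.05] gap 0.0854
yhead deg 1.55 z [-1.e-03  5.e-04 -1.e+00] tool cm [0.02 0.05 0.24]
(-0.0692, 0.0008, 20, 20) (-0.0691, -0.0045, 20, 20)
```

Call:
carry_out --motion '[{"jaw":1,"tx":0.02,"ty":0,"tz":0.08,"wx":0,"wy":0,"wz":0}]'

```text
clock: 15.28
tcp_pos: [0.4818, -0.0992, 0.2519]
orientation: [-0.0, 0.697, 0.717, 0.0]
wrist_force: [0.6, 0.3, 0.3]
finger_gap: 0.0856
```

Call:
carry_out --motion '[{"jaw":1,"tx":0.02,"ty":0,"tz":0.06,"wx":0,"wy":0,"wz":0}]'

```text
clock: 15.4
tcp_pos: [0.4818, -0.0992, 0.2514]
orientation: [0.0, 0.698, 0.717, 0.0]
wrist_force: [-0.2, -0.5, 0.0]
finger_gap: 0.0857
```

Call:
carry_out --motion '[{"jaw":1,"tx":0.02,"ty":0,"tz":0.06,"wx":0,"wy":0,"wz":0}]'

```text
clock: 15.52
tcp_pos: [0.4818, -0.0991, 0.2508]
orientation: [0.0, 0.698, 0.716, 0.0]
wrist_force: [-0.9, -0.2, 1.0]
finger_gap: 0.0854
```

Call:
carry_out --motion '[{"jaw":1,"tx":0.02,"ty":0,"tz":0.06,"wx":0,"wy":0,"wz":0}]'

```text
clock: 15.65
tcp_pos: [0.4819, -0.0991, 0.2505]
orientation: [0.0, 0.698, 0.716, 0.0]
wrist_force: [-0.8, -1.6, 3.5]
finger_gap: 0.0854
```

Call:
carry_out --motion '[{"jaw":1,"tx":0.02,"ty":0,"tz":0.04,"wx":0,"wy":0,"wz":0},{"jaw":1,"tx":0.2,"ty":0,"tz":-0.045,"wx":0,"wy":0,"wz":0},{"jaw":1,"tx":0.2,"ty":0,"tz":-0.045,"wx":0,"wy":0,"wz":0}]'

```text
clock: 16.02
tcp_pos: [0.4819, -0.095, 0.2513]
orientation: [0.001, 0.698, 0.716, 0.0]
wrist_force: [-1.5, -1.2, 5.7]
finger_gap: 0.0855
```

Call:
carry_out --motion '[{"jaw":1,"tx":0.4,"ty":0,"tz":-0.085,"wx":0,"wy":0,"wz":0},{"jaw":1,"tx":0.4,"ty":0,"tz":-0.08,"wx":0,"wy":0,"wz":0}]'

```text
clock: 16.27
tcp_pos: [0.4818, -0.0868, 0.2529]
orientation: [0.001, 0.698, 0.716, 0.0]
wrist_force: [-0.6, 0.1, 5.4]
finger_gap: 0.0852
```

Call:
carry_out --motion '[{"jaw":1,"tx":0.4,"ty":0,"tz":-0.072,"wx":0,"wy":0,"wz":0},{"jaw":1,"tx":0.4,"ty":0,"tz":-0.065,"wx":0,"wy":0,"wz":0}]'

```text
clock: 16.52
tcp_pos: [0.4817, -0.0787, 0.2541]
orientation: [0.001, 0.698, 0.716, 0.001]
wrist_force: [0.8, -0.5, 5.0]
finger_gap: 0.0855
```

Call:
carry_out --motion '[{"jaw":1,"tx":0.3,"ty":0,"tz":-0.045,"wx":0,"wy":0,"wz":0}]'

```text
clock: 16.65
tcp_pos: [0.4817, -0.0756, 0.2546]
orientation: [0.001, 0.698, 0.716, 0.001]
wrist_force: [0.7, -0.1, 5.3]
finger_gap: 0.0851
```

Call:
carry_out --motion '[{"jaw":1,"tx":0.3,"ty":0,"tz":-0.045,"wx":0,"wy":0,"wz":0}]'

```text
clock: 16.77
tcp_pos: [0.4817, -0.0727, 0.2549]
orientation: [0.001, 0.698, 0.716, 0.001]
wrist_force: [3.0, -1.3, 4.5]
finger_gap: 0.0853
```

Call:
carry_out --motion '[{"jaw":1,"tx":0.3,"ty":0,"tz":-0.03,"wx":0,"wy":0,"wz":0}]'

```text
clock: 16.9
tcp_pos: [0.4818, -0.07, 0.2554]
orientation: [0.001, 0.698, 0.716, 0.0]
wrist_force: [1.4, -3.6, 5.7]
finger_gap: 0.0855
```

Call:
carry_out --motion '[{"jaw":1,"tx":0.3,"ty":0,"tz":-0.04,"wx":0,"wy":0,"wz":0}]'

```text
clock: 17.02
tcp_pos: [0.4818, -0.0673, 0.2561]
orientation: [0.002, 0.698, 0.716, 0.0]
wrist_force: [1.9, -3.9, 8.9]
finger_gap: 0.0853
```

Call:
carry_out --motion '[{"jaw":1,"tx":0.3,"ty":0,"tz":-0.05,"wx":0,"wy":0,"wz":0}]'

```text
clock: 17.15
tcp_pos: [0.4818, -0.0643, 0.2568]
orientation: [0.002, 0.698, 0.716, 0.0]
wrist_force: [1.6, -4.0, 10.5]
finger_gap: 0.0849
```

Call:
carry_out --motion '[{"jaw":1,"tx":0.3,"ty":0,"tz":-0.08,"wx":0,"wy":0,"wz":0}]'

```text
clock: 17.27
tcp_pos: [0.4817, -0.0613, 0.2576]
orientation: [0.002, 0.698, 0.716, 0.0]
wrist_force: [2.6, -3.4, 8.2]
finger_gap: 0.0857
```

Call:
carry_out --motion '[{"jaw":1,"tx":0.3,"ty":0,"tz":-0.065,"wx":0,"wy":0,"wz":0}]'

```text
clock: 17.4
tcp_pos: [0.4816, -0.0582, 0.2582]
orientation: [0.002, 0.698, 0.716, 0.0]
wrist_force: [3.5, -3.2, 8.3]
finger_gap: 0.0855
```

Call:
carry_out --motion '[{"jaw":1,"tx":0.3,"ty":0,"tz":-0.05,"wx":0,"wy":0,"wz":0}]'

```text
clock: 17.52
tcp_pos: [0.4815, -0.0551, 0.2587]
orientation: [0.002, 0.698, 0.716, 0.0]
wrist_force: [2.6, -3.2, 8.0]
finger_gap: 0.0854
```

Call:
carry_out --motion '[{"jaw":1,"tx":0.3,"ty":0,"tz":-0.033,"wx":0,"wy":0,"wz":0},{"jaw":1,"tx":0.3,"ty":0,"tz":-0.025,"wx":0,"wy":0,"wz":0}]'

```text
clock: 17.77
tcp_pos: [0.4814, -0.049, 0.2595]
orientation: [0.002, 0.698, 0.716, 0.001]
wrist_force: [2.5, -2.3, 11.1]
finger_gap: 0.0855
```

Call:
carry_out --motion '[{"jaw":1,"tx":0.3,"ty":0,"tz":-0.018,"wx":0,"wy":0,"wz":0},{"jaw":1,"tx":0.3,"ty":0,"tz":-0.014,"wx":0,"wy":0,"wz":0}]'

```text
clock: 18.02
tcp_pos: [0.4813, -0.043, 0.2599]
orientation: [0.002, 0.698, 0.716, 0.001]
wrist_force: [2.7, -2.3, 12.3]
finger_gap: 0.0852
```

Call:
carry_out --motion '[{"jaw":1,"tx":0.3,"ty":0,"tz":-0.008,"wx":0,"wy":0,"wz":0},{"jaw":1,"tx":0.3,"ty":0,"tz":-0.005,"wx":0,"wy":0,"wz":0}]'

```text
clock: 18.27
tcp_pos: [0.4812, -0.0368, 0.2602]
orientation: [0.002, 0.698, 0.716, 0.001]
wrist_force: [2.9, -1.1, 12.5]
finger_gap: 0.0854
```

Call:
carry_out --motion '[{"jaw":1,"tx":0.3,"ty":0.01,"tz":-0.03,"wx":0,"wy":0,"wz":0},{"jaw":1,"tx":0.3,"ty":0.01,"tz":0,"wx":0,"wy":0,"wz":0}]'

```text
clock: 18.52
tcp_pos: [0.4812, -0.0307, 0.2603]
orientation: [0.001, 0.698, 0.717, 0.001]
wrist_force: [2.0, -0.6, 11.3]
finger_gap: 0.0856
```

Call:
carry_out --motion '[{"jaw":1,"tx":0.3,"ty":0.01,"tz":0.006,"wx":0,"wy":0,"wz":0},{"jaw":1,"tx":0.3,"ty":0.01,"tz":0.012,"wx":0,"wy":0,"wz":0}]'

```text
clock: 18.77
tcp_pos: [0.4812, -0.0246, 0.2602]
orientation: [0.001, 0.698, 0.717, 0.001]
wrist_force: [2.6, 0.5, 11.3]
finger_gap: 0.0855
```

```bash
python3 -c "
from h import *
im=eyes.read_camera('scene');cv2.imwrite('pics/scene10.png',im)
to([.482,-.099,.2496])
cv2.imwrite('pics/s10.png',cv2.resize(im[60:250,140:320],None,fx=3,fy=3,interpolation=cv2.INTER_CUBIC))
"
```

```text
t 18.825 tcp [ 0.4812 -0.0244  0.2602] F [ 2.7   1.11 11.44] M [ 0.07 -0.11 -0.01] gap 0.0855
yhead deg 1.55 z [ 3.4e-03  2.0e-04 -1.0e+00] tool cm [-7.46 -0.12  1.06]
```

View pics/s10.png

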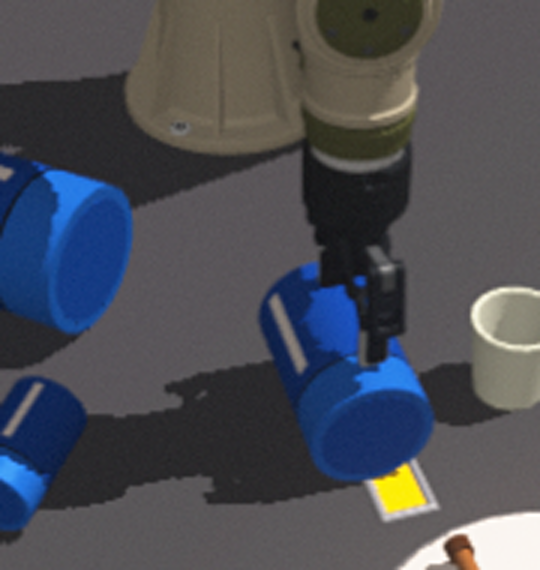

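The scene view shows the container just past the near crest, with its lid face around (375,432) in the crop. Next is the slow descent.

Call:
carry_out --motion '[{"jaw":1,"tx":0.3,"ty":0.01,"tz":0.005,"wx":0,"wy":0,"wz":0},{"jaw":1,"tx":0.3,"ty":0.01,"tz":0.012,"wx":0,"wy":0,"wz":0}]'

```text
clock: 19.08
tcp_pos: [0.4811, -0.0185, 0.2598]
orientation: [0.001, 0.698, 0.717, 0.001]
wrist_force: [2.1, 1.1, 9.9]
finger_gap: 0.0849
```

Call:
carry_out --motion '[{"jaw":1,"tx":0.3,"ty":0.01,"tz":0.027,"wx":0,"wy":0,"wz":0},{"jaw":1,"tx":0.3,"ty":0.01,"tz":0.033,"wx":0,"wy":0,"wz":0}]'

```text
clock: 19.32
tcp_pos: [0.4811, -0.0123, 0.2591]
orientation: [0.001, 0.697, 0.717, 0.001]
wrist_force: [2.4, 0.4, 9.0]
finger_gap: 0.0853
```

Call:
carry_out --motion '[{"jaw":1,"tx":0.3,"ty":0.01,"tz":0.045,"wx":0,"wy":0,"wz":0},{"jaw":1,"tx":0.3,"ty":0.01,"tz":0.05,"wx":0,"wy":0,"wz":0}]'

```text
clock: 19.58
tcp_pos: [0.4811, -0.0062, 0.2579]
orientation: [0.0, 0.697, 0.717, 0.001]
wrist_force: [3.3, 3.3, 8.7]
finger_gap: 0.0852
```

Call:
carry_out --motion '[{"jaw":1,"tx":0.3,"ty":0.01,"tz":0.07,"wx":0,"wy":0,"wz":0},{"jaw":1,"tx":0.25,"ty":0.01,"tz":0.065,"wx":0,"wy":0,"wz":0}]'

```text
clock: 19.82
tcp_pos: [0.481, -0.0005, 0.2565]
orientation: [0.0, 0.697, 0.717, 0.002]
wrist_force: [2.7, 3.6, 9.6]
finger_gap: 0.0852
```

Call:
carry_out --motion '[{"jaw":1,"tx":0.25,"ty":0.01,"tz":0.07,"wx":0,"wy":0,"wz":0}]'

```text
clock: 19.95
tcp_pos: [0.481, 0.002, 0.2558]
orientation: [0.0, 0.697, 0.717, 0.002]
wrist_force: [2.1, 2.6, 8.5]
finger_gap: 0.0852
```

Call:
carry_out --motion '[{"jaw":1,"tx":0.25,"ty":0.01,"tz":0.075,"wx":0,"wy":0,"wz":0}]'

```text
clock: 20.08
tcp_pos: [0.481, 0.0046, 0.255]
orientation: [0.0, 0.697, 0.717, 0.002]
wrist_force: [2.3, 4.2, 7.8]
finger_gap: 0.0857
```

```bash
python3 -c "
from h import *
im=eyes.read_camera('scene');cv2.imwrite('pics/scene11.png',im)
to([.482,-.099,.2496])
cv2.imwrite('pics/s11.png',cv2.resize(im[60:250,140:320],None,fx=3,fy=3,interpolation=cv2.INTER_CUBIC))
"
```

```text
t 20.125 tcp [0.481  0.0048 0.2549] F [2.97 3.82 8.1 ] M [ 0.79 -0.34 -0.09] gap 0.0851
yhead deg 1.58 z [ 0.0021  0.0026 -1.    ] tool cm [-10.38  -0.18   0.5 ]
```

View pics/s11.png

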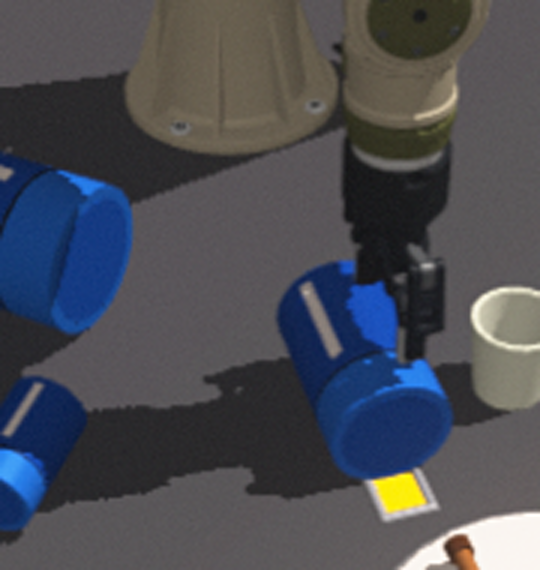

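Call:
carry_out --motion '[{"jaw":1,"tx":0.2,"ty":0,"tz":0.06,"wx":0,"wy":0,"wz":0}]'

```text
clock: 20.25
tcp_pos: [0.4811, 0.0064, 0.2544]
orientation: [0.0, 0.697, 0.717, 0.001]
wrist_force: [2.5, 0.8, 9.1]
finger_gap: 0.0853
```

Call:
carry_out --motion '[{"jaw":1,"tx":0.15,"ty":0,"tz":0.05,"wx":0,"wy":0,"wz":0}]'

```text
clock: 20.38
tcp_pos: [0.4812, 0.0074, 0.2543]
orientation: [0.001, 0.697, 0.717, 0.001]
wrist_force: [1.9, 0.2, 12.5]
finger_gap: 0.085
```

Call:
carry_out --motion '[{"jaw":1,"tx":0.15,"ty":0,"tz":0.05,"wx":0,"wy":0,"wz":0}]'

```text
clock: 20.5
tcp_pos: [0.4815, 0.0087, 0.2542]
orientation: [0.002, 0.698, 0.717, 0.001]
wrist_force: [1.9, -1.4, 15.1]
finger_gap: 0.0853
```

Call:
carry_out --motion '[{"jaw":1,"tx":0,"ty":0,"tz":-0.08,"wx":0,"wy":0,"wz":0},{"jaw":1,"tx":0,"ty":0,"tz":-0.08,"wx":0,"wy":0,"wz":0},{"jaw":1,"tx":0,"ty":0,"tz":0,"wx":0,"wy":0,"wz":0}]'

```text
clock: 20.88
tcp_pos: [0.4801, 0.0089, 0.2541]
orientation: [-0.0, 0.698, 0.716, -0.0]
wrist_force: [1.1, -0.7, 4.8]
finger_gap: 0.0855
```

Call:
carry_out --motion '[{"jaw":1,"tx":0.01,"ty":0,"tz":-0.1,"wx":0,"wy":0,"wz":0},{"jaw":1,"tx":0.03,"ty":0,"tz":-0.2,"wx":0,"wy":0,"wz":0},{"jaw":1,"tx":0,"ty":0,"tz":-0.6,"wx":0,"wy":0,"wz":0},{"jaw":1,"tx":0,"ty":0,"tz":-1.5,"wx":0,"wy":0,"wz":0},{"jaw":1,"tx":0,"ty":0,"tz":-3,"wx":0,"wy":0,"wz":0},{"jaw":1,"tx":0,"ty":0,"tz":-3,"wx":0,"wy":0,"wz":0},{"jaw":1,"tx":0,"ty":0,"tz":-2,"wx":0,"wy":0,"wz":0}]'

```text
clock: 21.75
tcp_pos: [0.4805, 0.0091, 0.3609]
orientation: [0.001, 0.698, 0.716, 0.001]
wrist_force: [0.4, 0.4, -0.4]
finger_gap: 0.0853
```

```bash
python3 -c "
from h import *
im=eyes.read_camera('scene');cv2.imwrite('pics/scene12.png',im)
to([.482,-.25,.36])
cv2.imwrite('pics/s12.png',cv2.resize(im[60:250,140:340],None,fx=3,fy=3,interpolation=cv2.INTER_CUBIC))
for g in(-.0145,-.02): print(yax(im,g,zc=.0485))
"
```

```text
t 21.8 tcp [0.4811 0.0091 0.3631] F [0.92 0.35 1.81] M [ 0.02 -0.03 -0.02] gap 0.0852
yhead deg 1.52 z [ 6.e-03 -8.e-04 -1.e+00] tool cm [-25.9   -0.6    0.33]
(-0.0128, 0.0132, 18, 20)
(-0.0129, 0.0142, 18, 20)
```

View pics/s12.png

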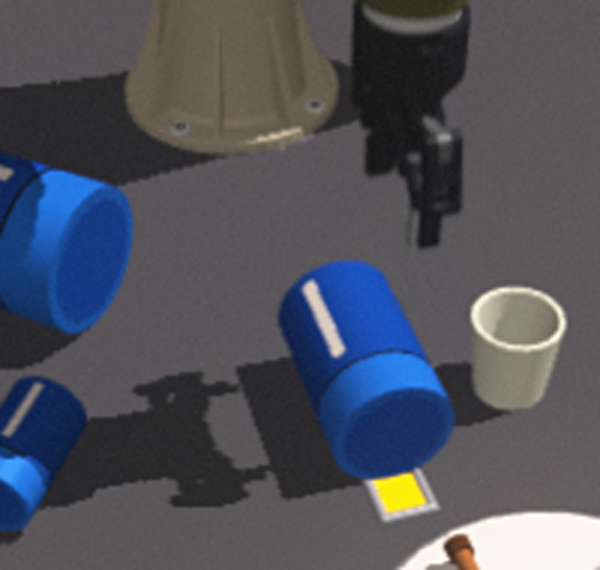

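The container sits on the rest: axis y ≈ -0.013 against the rest's -0.014, yaw 0.013 against 0.010. I'll move the arm aside and check from the top.

Call:
carry_out --motion '[{"jaw":1,"tx":-1,"ty":0,"tz":-1,"wx":0,"wy":0,"wz":0},{"jaw":1,"tx":-3,"ty":0,"tz":-1,"wx":0,"wy":0,"wz":0},{"jaw":1,"tx":-4,"ty":0,"tz":0,"wx":0,"wy":0,"wz":0},{"jaw":1,"tx":-4,"ty":0,"tz":0,"wx":0,"wy":0,"wz":0},{"jaw":1,"tx":-4,"ty":0,"tz":0,"wx":0,"wy":0,"wz":0},{"jaw":1,"tx":-4,"ty":0,"tz":0,"wx":0,"wy":0,"wz":0},{"jaw":1,"tx":-4,"ty":0,"tz":0,"wx":0,"wy":0,"wz":0},{"jaw":1,"tx":-3,"ty":0,"tz":0,"wx":0,"wy":0,"wz":0},{"jaw":1,"tx":-1,"ty":0,"tz":0,"wx":0,"wy":0,"wz":0},{"jaw":1,"tx":0,"ty":0,"tz":0,"wx":0,"wy":0,"wz":0}]'

```text
clock: 23.05
tcp_pos: [0.4873, -0.2711, 0.3778]
orientation: [-0.001, 0.698, 0.716, 0.0]
wrist_force: [-0.6, -0.3, -0.1]
finger_gap: 0.0854
```

```bash
python3 -c "
from h import *
im=eyes.read_camera('scene');cv2.imwrite('pics/scene13.png',im)
t=eyes.read_camera('top');cv2.imwrite('pics/top13.png',t)
to([.482,-.25,.36])
print(yax(im,-.0145,zc=.0485))
print(axis('top',t,proj('top',[.482,-.0145,.048])[0],zc=.0485)[:4])
a=cv2.imread('pics/scene0.png');d=cv2.absdiff(a,im).max(2)
print('scene diff cup',d[155:196,297:328].mean(),'tt',d[232:340,258:398].mean(), 'bl',(d[240:340,258:398]>40).sum())
E=1" 
```

```text
t 23.15 tcp [ 0.4875 -0.27    0.3781] F [-0.11  0.28  0.46] M [ 0.03 -0.04 -0.  ] gap 0.0856
yhead deg 1.55 z [-6.e-04  9.e-04 -1.e+00] tool cm [ 2.01 -0.49  1.81]
(-0.0128, 0.0132, 18, 20)
(np.float64(-0.012330952707522578), np.float64(-0.0004241785773505901), np.float64(0.03736150635682784), (0.48524367809295654, np.float64(0.40693199672893765), np.float64(0.5637630444411604)))
scene diff cup 2.5633359559402047 tt 1.6794312169312169 bl 0
```

View pics/top13.png

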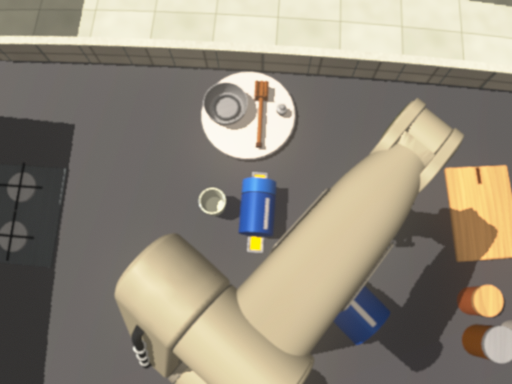

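The top view shows the container at (257,207) in the middle of the rest, with yellow showing at both ends. The cup at (212,201) and the turntable things are unchanged. The container was at the same place 1.3 s earlier, so I'm handing in.

```bash
python3 -c "
from workcell import env
print(env.hand_in())"
```

```text
the job is handed in; nothing more can be done
None
```

The blue 96 mm container now rests between the two strips of the yellow parking rest, untouched by the robot. I handed the job in at about 23 s, well inside the 69 s limit.

- **How it went:** I felt for the top with the open fingertips and rolled it in three light strokes. The third stroke took it over the near strip and held it back as it dropped into place. Each time I lifted off, the container stayed still.
- **Force:** the highest wrist reading was about 15 N, against the 25 N dent limit. It came as the container seated, and I only had readings between moves, not during them.
- **Position:** its axis is at y ≈ -0.0125, where I measured the middle of the rest at about -0.014, within the calibration error. It sits about 6 mm off-centre along the strips, the same offset as at the start. Two scene pictures 1.3 s apart after release gave the same position.
- **Surroundings:** the cup and the turntable area show no change from the first picture.
- **Disagreement:** the angle of the axis reads 0.013 rad in the scene view and about 0.000 in the top view; the rest itself is at 0.010. I put this down to noise in finding the edges.

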